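Stand the mushroom sizing board before the air duster and blow it clean

TASK

Take the sizing board (the board with the three round holes) from the sloping rack and stand it by itself upright on one of its long thin edges, wholly on the rubber mat of the air duster, in the middle and facing the nozzle squarely. Then, with the board standing there, blow it clean: push the duster's lever all the way down and let it come all the way back up, three full strokes. Leave the board standing and everything else where it is.

Things in the scene. Friction and masses are not known exactly. Their poses are not given: they have to be found in the camera images.
- sizing_board: plywood board 130 (x) x 160 (y) x 20 mm (z) with three through holes (30, 40, 50 mm) in a row at x = 12, y = -55, -12, 43 mm. Origin: centre of the face that lies on the rack. At the start it leans at 50 deg from level, x down the slope, upper edge (x = -65 mm) towards the duster's side; the top 50 mm are solid and clear of the rack front and back. 0.24 kg
- board_centre (a point): the middle of the sizing board's volume, 10 mm from both large faces, 65 mm from both long edges; axes as the board's
- plain_board: a bystander: the board without holes, 130 x 120 x 20 mm, same wood, leaning on the same rack beside the sizing board (either side); origin and axes as for the sizing board
- rack: fixed steel rack, 360 mm wide (x), 100 mm deep, 80 mm high, two places 170 mm apart; bars at 50 deg from level descend towards its +y to a lip, 16 mm high off the slope, under the boards' lower edges. Origin on the table, z up. The boards' upper edges are 120 to 135 mm above the table, at about y = -40 mm
- duster: fixed hand-pumped air duster: grey base plate 320 x 280 x 6 mm (x -115 to 205, y -225 to 55 mm), rubber mat at its origin, nozzle on the mat's -y side blowing towards +y, an upright pump barrel (74 mm across, 138 mm high, at x 90, y -170 mm) and a lever over it. Origin on the table under the mat's middle, z up, x along the mat
- mat_centre (a point): centre of the top of the flat black rubber mat, 9 mm above the table; mat 200 mm along the duster's x, 70 mm along its y, 3 mm thick; axes as the duster's
- nozzle_tip (a point): mouth of the duster's nozzle (40 mm across), 70 mm above the table and 72 mm from the middle of the mat; it blows along the duster's +y
- lever_pad (a point): centre of the top of the flat black hand pad (50 x 80 x 14 mm) at the free end of the lever; about 200 mm above the table when up, 107 mm when down. Push it down from above
- pump_lever (a joint): the duster's sprung lever, rad: 0 = up (rest), 0.5 = down on its stop. Its level axle runs along the duster's y at x 155, y -170, z 165 mm in the duster's frame; the pad is 190 mm from it, on its -x side. The spring brings it back; about 8 N at the pad when down
- mushroom_a: a loose mushroom standing upside down on its brown cap (48 mm wide), pale stem up, 70 mm tall; origin at the centre of its underside; a bystander
- mushroom_b: a loose mushroom standing upside down on its brown cap (56 mm wide), pale stem up, 70 mm tall; origin at the centre of its underside; a bystander
- mushroom_c: a loose mushroom standing upside down on its brown cap (50 mm wide), pale stem up, 75 mm tall; origin at the centre of its underside; a bystander
- bowl: a bystander: steel bowl, 130 mm across, 50 mm high; origin at the centre of its underside
- brush: a bystander: hand brush with a wooden handle lying flat; origin in its handle's line on the table
Things that resemble listed ones, but are neither listed nor needed, are in the scene too. What is shaped like the sizing_board but yellow is not meant.

How it is judged:
By the outcome, as a careful person would: the job done as asked, in the order asked, and still so for the second after the job is handed in, with the robot touching nothing.
It also fails if it takes over 59 s, if anything falls off the work surface, if the arm or the gripper's body presses on something with over 40 N, if the wrist force passes 120 N, or if a joint passes its speed limit or range.

ROBOT

A 6-joint arm with a two-finger parallel gripper is mounted at the origin on the work surface. World frame = base frame: x ahead of the robot, y to its left, z up, the work surface at z = 0. Lengths are in m, angles in rad, forces in N, time in s.
With the tool pointing down it reaches from about 0.3 to 0.825 m from the base axis. Payload 5.4 kg.
Tool frame: the origin (TCP) lies midway between the tips of the shut fingers; the grasp point (between the pads) lies bot.tcp_to_grasp behind it (bot.tcp_to_grasp is the distance from the TCP to the grasp point, in m); z points along the fingers, x is the direction in which the jaws open and shut, and the axes are right-handed (so a half turn about z gives the same grasp; the last joint's range is limited). The gripper opens to 92 mm and grips with 3 to 60 N. Pads are 20 mm wide; open, the fingers measure 128 mm over their backs; the gripper's body (75 mm by 189 mm) begins 69 mm behind the grasp point.
Start: joints at [0.989, 0.158, 1.597, -0, 1.386, -0.21], TCP at [0.209, 0.536, 0.215] pointing down, gripper open.
Joint ranges: [-2.91, 2.91], [-0.94, 2.29], [0.18, 2.7], [-1.29, 4.43], [0.17, 2.64], [-3, 3]. Speed limits (rad/s): [2.57, 2.57, 3.14, 3.14, 3.14, 3.14].

INTERFACE

Orientations are given as [roll, pitch, yaw] about the fixed x, y, z axes, in that order (R = Rz(yaw) Ry(pitch) Rx(roll)).
In Python, from workcell import telemetry, optics, bot, spotter gives the robot as it stands. The module is installed in compiled form; this text tells all that it offers.
- The arm moves only by the tool step_arm, never from a script. Its argument "moves" is a list of rows, each a list of 3 entries, a list of its own where there are three numbers: the closure, from 0 (fully open) to 1 (shut), then the shift along the tool's x, y, z in mm, then the turn about the tool's z in rad. A call has exactly 10 rows; each row shifts and turns the commanded pose from where the row before left it, along the tool's axes as they then stand; what a row does not reach is not made up. A row lasts 1/10 s, in which the tool goes at most 50 mm and 8.59 degrees, less where a joint would pass 70% of its speed; a pose out of reach is approached as far as the arm can. A call with a gripper value outside its range is refused whole. The fingers move at their own pace and stop on an object; "newtons" is the grip in N (left out, the last holds). Time passes only in rows, so rows that do not move let the fingers close, or fill a call up. It gives the time, the measured TCP pose, the force and the opening at its end, in the units of the state.
- telemetry.sense(): the state, without advancing time (a new reading comes with each control period).
- optics.get_image(name): name is "side" or "top" or "wrist"; returns the picture (400x640x3 uint8, red, green, blue); there is no depth.
- optics.camera_model(name): a dict with "intrinsics" (3x3 intrinsics, pixels), "D" ([k1, k2, p1, p2, k3] as OpenCV has them; the pictures are not rectified), "xyz" and "attitude" of the camera in the world. Camera axes: x right, y down, z forward; pixel columns grow to the right and rows downward; lengths in m; the calibration is good to about 2 mm. A picture is of the moment at which its call begins: read the wrist's pose just before it. camera_model takes no time and is no camera call; for the wrist camera it gives the pose at the moment of the call.
- bot.hand_in(): hands the job in, once; it reports no verdict.
Trained networks look in the newest picture that a camera, given by its name, has taken for a name from the list of things; names that differ only in an ending like _2 or _b are one class to them, and where a whole thing is asked for, a point or a joint stands for the part that bears it (a point fixed in the world has none). Each returns a list of dicts, best first, with "conf" (0 to 1); they miss things now and then, are a little off and sometimes report something else, mostly with a low value. They report only what shows in the picture. A call takes as long as a camera call. They do not tell look-alikes from the thing itself.
- spotter.look_for(camera, label): "xyz" ([x, y, z] in m, in world coordinates, good to about 4 mm: the middle of the surface that is visible of it).
- spotter.regions_of(camera, label): "region" (400x640 bool, what is visible of it).
The state is a dict: "t": time; "joint_pos": joint angles; "joint_vel": joint speeds; "joint_efforts": joint torques, N m; "tcp_pos": TCP position; "tcp_rot": TCP orientation; "ft_force": force on the tool from outside, world axes, zero at the start; "moment": the same for the moment, N m; "finger_gap": finger opening in m.
Only numpy, scipy, OpenCV 4.12 (cv2) and the standard library are available. Lean on these libraries where they do the work, as an engineer would, in place of code of your own. Each camera call takes 0.05 s, during which the arm holds its last target. There are 200 camera calls.

## Working session

There is one attempt and no reset: what is moved stays moved. The work goes in short steps, Python scripts to look and compute and a tool call to move; the robot and the scene stay as the last step left them, time stands still between calls to the robot, and variables do not carry over. Pictures are saved under pics/ and viewed, about 8 in all and at most 12, crops included, and the job is handed in when it is done.

Besides the shell and the picture viewer there is one more tool, called after ">>>" in YAML: its name, and indented under it one key for each argument. step_arm: Moves the arm, as the interface text tells. Its arguments: {"type":"object","properties":{"moves":{"type":"array"},"newtons":{"type":"number"}},"required":["moves"]}

```bash
mkdir -p pics
cat > h.py <<'E'
import numpy as np, cv2
from scipy.spatial.transform import Rotation as Rn
from workcell import telemetry, optics, bot, spotter
def cam(n):
    m=optics.camera_model(n); K=np.array(m["intrinsics"],float); D=np.array(m["D"],float)
    a=np.array(m["attitude"],float); R=Rn.from_euler('xyz',a).as_matrix() if a.shape==(3,) else a
    return K,D,np.array(m["xyz"],float),R
def proj(c,P):
    K,D,t,R=c; P=np.atleast_2d(P); rv=cv2.Rodrigues(R.T)[0]
    return cv2.projectPoints(P.astype(float),rv,-R.T@t,K,D)[0][:,0]
def ray(c,uv):
    K,D,t,R=c; p=cv2.undistortPoints(np.array([[uv]],float),K,D)[0,0]
    return t,R@np.array([p[0],p[1],1])
def onz(c,uv,z):
    t,d=ray(c,uv); return t+d*(z-t[2])/d[2]
def save(n,im): cv2.imwrite('pics/'+n,cv2.cvtColor(im,cv2.COLOR_RGB2BGR))
E
python3 - <<'E'
from h import *
s=telemetry.sense(); print({k:np.round(v,3).tolist() for k,v in s.items()}, bot.tcp_to_grasp)
for n in ["side","top"]:
    save(n+'0.png',optics.get_image(n)); m=optics.camera_model(n); print(n,m["xyz"],m["attitude"],np.round(m["intrinsics"],1).tolist(),m["D"])
    for l in ["sizing_board","plain_board","rack","duster","mat_centre","nozzle_tip","lever_pad","mushroom_a","bowl","brush"]:
        print(l,[(np.round(d["xyz"],3).tolist(),round(d["conf"],2)) for d in spotter.look_for(n,l)][:4])
E
```

```text
{'t': 0.0, 'joint_pos': [0.989, 0.159, 1.598, -0.0, 1.386, -0.21], 'joint_vel': [-0.0, -0.002, 0.0, -0.001, -0.0, 0.001], 'joint_efforts': [0.003, -38.559, -32.21, 0.07, 0.038, -0.0], 'tcp_pos': [0.209, 0.535, 0.214], 'tcp_rot': [-3.141, 0.002, 1.199], 'ft_force': [-0.159, -0.165, -0.165], 'moment': [-0.003, 0.007, 0.034], 'finger_gap': 0.092} 0.0187
side [ 0.00175543 -0.54717806  0.90550183] [-2.35533406 -0.01844069 -0.7099866 ] [[442.2, 0.0, 318.2], [0.0, 442.2, 205.0], [0.0, 0.0, 1.0]] [0.0200997 0.        0.        0.        0.       ]
sizing_board [([0.61, 0.188, 0.126], 0.97), ([0.217, 0.302, 0.018], 0.81)]
plain_board [([0.428, 0.173, 0.121], 0.59)]
rack [([0.482, 0.215, 0.038], 0.92), ([0.509, -0.284, 0.191], 0.25), ([0.555, -0.256, 0.008], 0.2)]
duster [([0.55, -0.254, 0.004], 0.65)]
mat_centre [([0.553, -0.253, 0.004], 0.88)]
nozzle_tip [([0.547, -0.248, 0.009], 0.91)]
lever_pad [([0.511, -0.28, 0.192], 0.68)]
mushroom_a [([0.471, 0.055, 0.024], 0.57), ([0.548, -0.249, 0.005], 0.56), ([0.652, 0.051, 0.026], 0.5), ([0.427, 0.374, 0.034], 0.5)]
bowl [([0.604, 0.417, 0.027], 0
[... 267 characters left out ...]
      ]
sizing_board [([0.218, 0.307, 0.019], 0.62), ([0.621, 0.225, 0.099], 0.61)]
plain_board [([0.453, 0.211, 0.099], 0.82), ([0.583, -0.204, 0.003], 0.4)]
rack [([0.387, 0.249, 0.026], 0.69), ([0.449, 0.209, 0.098], 0.16)]
duster [([0.577, -0.203, 0.011], 0.65)]
mat_centre [([0.578, -0.204, 0.009], 0.84), ([0.51, -0.278, 0.195], 0.48), ([0.387, 0.249, 0.026], 0.42)]
nozzle_tip [([0.579, -0.204, 0.005], 0.61)]
lever_pad [([0.509, -0.28, 0.194], 0.55)]
mushroom_a [([0.58, -0.204, 0.006], 0.74), ([0.431, 0.377, 0.022], 0.63), ([0.476, 0.062, 0.021], 0.57), ([0.656, 0.057, 0.023], 0.56)]
bowl [([0.598, 0.405, 0.022], 0.64)]
brush [([0.753, -0.019, 0.015], 0.94), ([0.43, 0.378, 0.022], 0.43)]
```

View pics/top0.png

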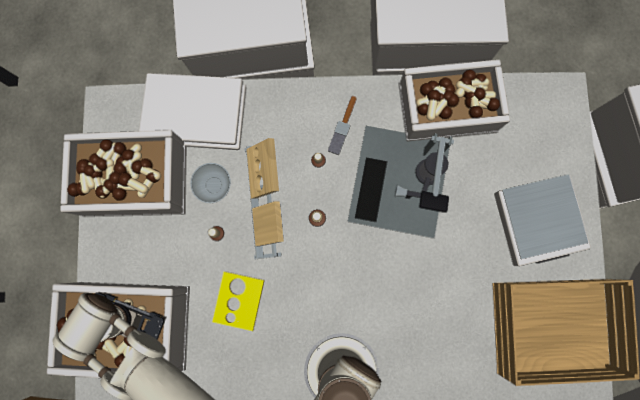

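View pics/side0.png

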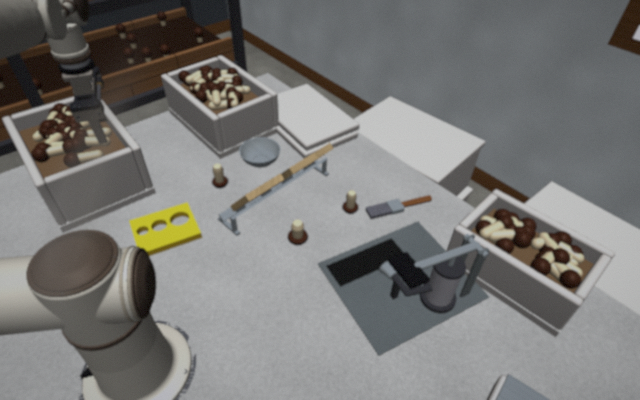

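Candidates with three holes: the wood board at top (262,165) and the yellow one flat on the table at (238,300). The wood one, leaning on the rack, fits the description. The plain board is at (267,224). I'll fit the poses to the masks and check them in an enlarged overlay.

```bash
cat > fit.py <<'E'
from h import *
from scipy.optimize import minimize
T,S=cam("top"),cam("side")
def hull(c,P,big=4):
    m=np.zeros((400*big,640*big),np.uint8); h=cv2.convexHull((proj(c,P)*big+big/2).astype(np.float32))
    cv2.fillPoly(m,[np.int32(np.round(h))],1); return cv2.resize(m.astype(np.float32),(640,400),interpolation=cv2.INTER_AREA)
def box(a,b): return np.array([[x,y,z] for x in (a[0],b[0]) for y in (a[1],b[1]) for z in (a[2],b[2])])
def bpose(p): # x,y,z(origin),yaw of rack
    th=np.radians(50); yw=p[3]
    B=np.array([[0,-1,0],[np.cos(th),0,np.sin(th)],[-np.sin(th),0,np.cos(th)]])
    return Rn.from_euler('z',yw).as_matrix()@B, np.array(p[:3])
def dpose(p): return Rn.from_euler('z',p[2]).as_matrix(),np.array([p[0],p[1],0])
def tr(rt,P): return P@rt[0].T+rt[1]
def fit(f,P,targets,p0,st):
    def cost(p):
        s=0
        for c,m in targets:
            r=hull(c,tr(f(p),P)); s+=1-np.minimum(r,m).sum()/np.maximum(r,m).sum()
        return s
    sim=np.vstack([p0]+[np.array(p0)+np.eye(len(p0))[i]*st[i] for i in range(len(p0))])
    r=minimize(cost,p0,method='Nelder-Mead',options=dict(initial_simplex=sim,maxiter=400,xatol=1e-4,fatol=1e-4)); return r.x,r.fun
SB=box([-.065,-.08,0],[.065,.08,.02]); MAT=box([-.1,-.035,.006],[.1,.035,.009])
E
python3 - <<'E'
from fit import *
ims={n:optics.get_image(n) for n in("top","side")}
def reg(n,l,near):
    o=None
    for d in spotter.regions_of(n,l):
        m=np.array(d["region"],bool); ys,xs=np.nonzero(m); dist=np.hypot(xs.mean()-near[0],ys.mean()-near[1])
        print(n,l,round(d["conf"],2),m.sum(),xs.mean().round(),ys.mean().round())
        if dist<25 and o is None:o=m
    k=np.ones((5,5),np.uint8)
    return None if o is None else cv2.morphologyEx(o.astype(np.uint8),cv2.MORPH_CLOSE,k).astype(np.float32)
bt=reg("top","sizing_board",(262,165)); bs=reg("side","sizing_board",(315,165))
mt=reg("top","mat_centre",(370,188))
g=ims["top"].max(2); dark=np.zeros((400,640),np.float32); dark[145:235,350:392]=(g[145:235,350:392]<35)
tg=[(T,bt)] if bt is not None else []
if bs is not None: tg.append((S,bs))
pb,fb=fit(bpose,SB,tg,[.62,.225,.09,-.05],[.02,.02,.02,.1]); print("board",pb.round(4),fb)
if bt is not None: print("top only",fit(lambda p:bpose([p[0],p[1],.075,p[2]]),SB,[(T,bt)],[.62,.225,-.05],[.02,.02,.1]))
pd,fd=fit(dpose,MAT,[(T,dark)],[.578,-.204,-.2],[.02,.02,.1]); print("duster",pd.round(4),fd)
np.savez('p.npz',b=pb,d=pd)
im=cv2.resize(ims["top"][120:270,230:460],None,fx=3.4,fy=3.4,interpolation=cv2.INTER_CUBIC)
def draw(P,col,c=True):
    q=(proj(T,P)-[230,120]+.5)*3.4; cv2.polylines(im,[np.int32(q)],c,col,1)
for z in(0,.02): draw(tr(bpose(pb),np.array([[-.065,-.08,z],[.065,-.08,z],[.065,.08,z],[-.065,.08,z]])),(255,0,0))
a=np.linspace(0,6.28,40)
for r,y in((.015,-.055),(.02,-.012),(.025,.043)): draw(tr(bpose(pb),np.c_[.012+r*np.cos(a),y+r*np.sin(a),0*a+.02]),(0,0,255))
draw(tr(dpose(pd),np.array([[-.1,-.035,.009],[.1,-.035,.009],[.1,.035,.009],[-.1,.035,.009]])),(255,0,0))
draw(tr(dpose(pd),np.array([[-.115,-.225,.006],[.205,-.225,.006],[.205,.055,.006],[-.115,.055,.006]])),(0,255,0))
draw(tr(dpose(pd),np.array([[-.06,-.21,.2],[-.01,-.21,.2],[-.01,-.13,.2],[-.06,-.13,.2]])),(255,255,0))
save('fit1.png',im)
E
```

```text
top sizing_board 0.73 1483 262.0 168.0
top sizing_board 0.71 1827 238.0 302.0
side sizing_board 0.93 500 308.0 161.0
side sizing_board 0.69 2321 165.0 229.0
side sizing_board 0.36 314 219.0 177.0
top mat_centre 0.72 8531 400.0 182.0
top mat_centre 0.63 224 317.0 218.0
board [0.6276 0.2215 0.0712 0.0688] 0.27177852392196655
top only (array([0.62571627, 0.22102607, 0.07381904]), np.float64(0.04030114412307739))
duster [ 0.5651 -0.1077 -0.2018] 0.0966719388961792
```

View pics/fit1.png

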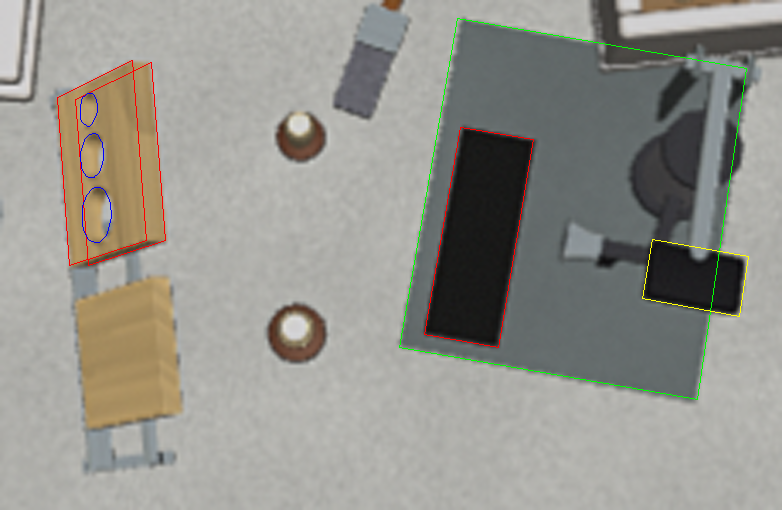

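The wood board's overlay matches, with its three holes at crop (90,110), (92,155) and (97,214). The mat, plate and pad overlays also match. Next I turn the tool and travel over the board.

>>> step_arm:
  moves:
    - [0,[0,0,0],-0.147]
    - [0,[0,0,0],-0.147]
    - [0,[0,0,0],-0.147]
    - [0,[-33,36,0],0]
    - [0,[-33,36,0],0]
    - [0,[-33,36,0],0]
    - [0,[-33,36,0],0]
    - [0,[-33,36,0],0]
    - [0,[-33,36,0],0]
    - [0,[-33,36,0],0]
  newtons: 30

```text
t: 2.35
tcp_pos: [0.4777, 0.3212, 0.2148]
tcp_rot: [3.141, -0.0, 1.64]
ft_force: [-0.3, 0.6, 0.7]
finger_gap: 0.0922
```

```bash
cat > d.py <<'E'
import sys; from h import *
# target x y z yaw -> remaining in tool mm, turn
def rem(tx,ty,tz,yaw):
    s=telemetry.sense(); R=Rn.from_euler('xyz',s["tcp_rot"]).as_matrix(); d=R.T@(np.array([tx,ty,tz])-s["tcp_pos"])*1e3
    print("t",round(s["t"],2),"pos",np.round(s["tcp_pos"],4),"rot",np.round(s["tcp_rot"],3),"gap",round(s["finger_gap"],4),"F",np.round(s["ft_force"],1),"j",np.round(s["joint_pos"],2)); print("rem",d.round(1),"turn",round(-((yaw-s["tcp_rot"][2]+np.pi)%(2*np.pi)-np.pi),3))
rem(*map(float,sys.argv[1:5]))
E
python3 d.py .6284 .2015 .101 1.641
```

```text
t 2.35 pos [0.4777 0.3212 0.2148] rot [ 3.141 -0.     1.64 ] gap 0.0922 F [-0.3  0.6  0.7] j [ 0.38  0.16  1.6   0.    1.39 -1.26]
rem [-129.9  142.1  113.8] turn -0.001
```

>>> step_arm:
  moves:
    - [0,[-32.5,35.5,0],0]
    - [0,[-32.5,35.5,0],0]
    - [0,[-32.5,35.5,0],0]
    - [0,[-32.5,35.5,0],0]
    - [0,[0,0,0],0]
    - [0,[0,0,0],0]
    - [0,[0,0,0],0]
    - [0,[0,0,0],0]
    - [0,[0,0,0],0]
    - [0,[0,0,0],0]

```text
t: 3.35
tcp_pos: [0.6264, 0.2036, 0.2149]
tcp_rot: [3.141, -0.0, 1.641]
ft_force: [0.3, 0.1, 0.1]
finger_gap: 0.0922
```

```bash
python3 d.py .6284 .2015 .101 1.641
python3 - <<'E'
from fit import *
c=cam("wrist"); im=optics.get_image("wrist").copy(); pb=np.load('p.npz')['b']
def draw(P,col):
    cv2.polylines(im,[np.int32(proj(c,P))],True,col,1)
for z in(0,.02): draw(tr(bpose(pb),np.array([[-.065,-.08,z],[.065,-.08,z],[.065,.08,z],[-.065,.08,z]])),(255,0,0))
a=np.linspace(0,6.28,40)
for r,y in((.015,-.055),(.02,-.012),(.025,.043)): draw(tr(bpose(pb),np.c_[.012+r*np.cos(a),y+r*np.sin(a),0*a+.02]),(0,0,255))
save('w1.png',im)
E
```

```text
t 3.35 pos [0.6264 0.2036 0.2149] rot [ 3.141 -0.     1.641] gap 0.0922 F [0.3 0.1 0.1] j [ 0.13  0.37  1.34  0.    1.43 -1.51]
rem [ -2.2   1.8 113.9] turn 0.0
```

View pics/w1.png

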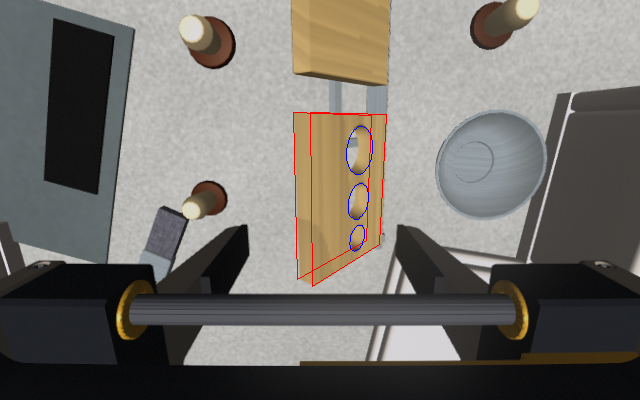

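The wrist view confirms the target: the board with three holes at (360,147), (358,200) and (357,237) lies between the open fingers and matches the overlay to a few pixels. I'll descend now.

>>> step_arm:
  moves:
    - [0,[-2,2,30],0]
    - [0,[0,0,30],0]
    - [0,[0,0,30],0]
    - [0,[0,0,24],0]
    - [0,[0,0,0],0]
    - [0.38,[0,0,0],0]
    - [0.38,[0,0,0],0]
    - [0.42,[2,0,0],0]
    - [0.43,[2,0,0],0]
    - [0.43,[0,0,0],0]

```text
t: 4.4
tcp_pos: [0.6291, 0.2053, 0.1014]
tcp_rot: [3.14, -0.0, 1.64]
ft_force: [0.2, -0.6, 0.2]
finger_gap: 0.054
```

```bash
python3 d.py .6284 .2015 .101 1.641
```

```text
t 4.4 pos [0.6291 0.2053 0.1014] rot [ 3.14 -0.    1.64] gap 0.054 F [ 0.2 -0.6  0.2] j [ 0.13  0.48  1.43  0.    1.23 -1.51]
rem [-3.8 -1.   0.4] turn -0.001
```

Now I swing the board up about the lip.

>>> step_arm:
  moves:
    - [0.45,[8,0,-4],0]
    - [0.48,[8,0,-4],0]
    - [0.51,[8,0,-3],0]
    - [0.54,[8,0,-3],0]
    - [0.57,[9,0,-2],0]
    - [0.61,[9,0,-1],0]
    - [0.64,[8,0,-1],0]
    - [0.67,[7,0,0],0]
    - [0.67,[0,0,0],0]
    - [0.67,[0,0,0],0]

```text
t: 5.4
tcp_pos: [0.6241, 0.2698, 0.1183]
tcp_rot: [-3.141, 0.0, 1.64]
ft_force: [-0.1, -0.0, 0.2]
finger_gap: 0.0303
```

```bash
python3 d.py .6284 .2015 .101 1.641
python3 - <<'E'
from h import *
a=cv2.resize(optics.get_image("wrist"),(560,350)); b=optics.get_image("side")[110:230,200:380]
b=cv2.resize(b,(375,250),interpolation=cv2.INTER_CUBIC); o=np.zeros((600,560,3),np.uint8); o[:350]=a; o[350:,:375]=b; save('w2.png',o)
E
```

```text
t 5.4 pos [0.6241 0.2698 0.1183] rot [-3.141  0.     1.64 ] gap 0.0303 F [-0.1 -0.   0.2] j [ 0.23  0.5   1.36 -0.    1.28 -1.41]
rem [-68.4  -0.4  17.3] turn -0.001
```

View pics/w2.png

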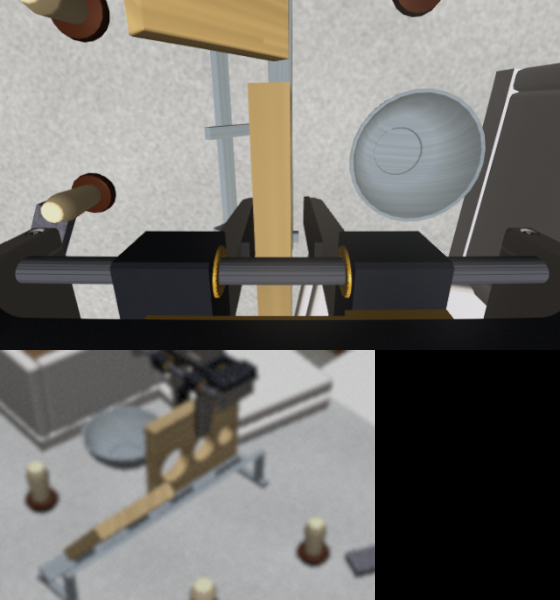

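The board stands upright between the fingers, which are roughly at mid-length. I close and lift.

>>> step_arm:
  moves:
    - [0.9,[0,0,0],0]
    - [0.9,[0,0,0],0]
    - [0.9,[0,0,0],0]
    - [0.9,[0,0,0],0]
    - [0.9,[0,0,-10],0]
    - [0.9,[0,0,-20],0]
    - [0.9,[0,0,-30],0]
    - [0.9,[0,0,-30],0]
    - [0.9,[0,0,-20],0]
    - [0.9,[0,0,0],0]
  newtons: 40

```text
t: 6.5
tcp_pos: [0.6262, 0.2704, 0.2334]
tcp_rot: [3.134, -0.001, 1.64]
ft_force: [0.3, 0.7, -1.7]
finger_gap: 0.0199
```

```bash
python3 d.py .5651 -.1077 .228 1.369
python3 - <<'E'
from h import *
a=cv2.resize(optics.get_image("wrist"),(560,350)); b=optics.get_image("side")[80:230,200:380]
b=cv2.resize(b,(300,250),interpolation=cv2.INTER_CUBIC); o=np.zeros((600,560,3),np.uint8); o[:350]=a; o[350:,:300]=b; save('w3.png',o)
E
```

```text
t 6.5 pos [0.6262 0.2704 0.2334] rot [ 3.134e+00 -1.000e-03  1.640e+00] gap 0.0199 F [ 0.3  0.7 -1.7] j [ 0.23  0.42  1.24  0.    1.47 -1.41]
rem [-372.9  -87.2    4.2] turn 0.271
```

View pics/w3.png

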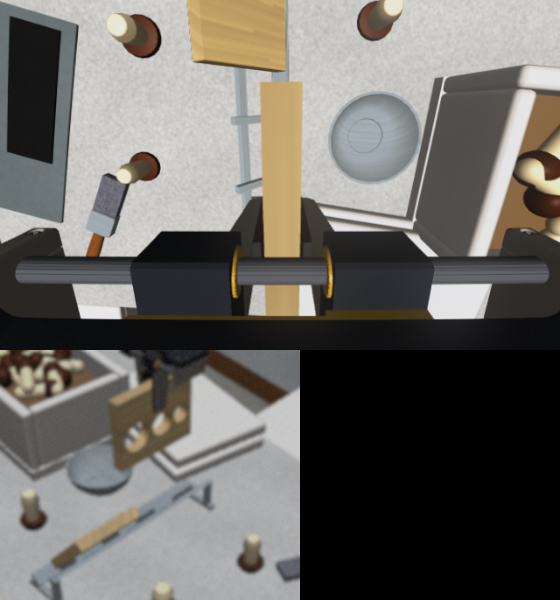

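Board held at 20 mm gap. I'll measure its offset in the grip from the wrist view, where the top-edge end is near (262–302, 82) in the crop.

Run:
```python
from fit import *
from scipy.optimize import least_squares
im=optics.get_image("wrist"); c=cam("wrist"); s=telemetry.sense()
hsv=cv2.cvtColor(im,cv2.COLOR_RGB2HSV); m=((hsv[...,0]>8)&(hsv[...,0]<28)&(hsv[...,1]>70)&(hsv[...,2]>90)).astype(np.uint8)
n,l,st,_=cv2.connectedComponentsWithStats(m); lab=l[150,320]; q=(l==lab)
r=[np.nonzero(q[y])[0] for y in range(85,220,5)]
for y,x in zip(range(85,220,5),r): print(y,(x.min(),x.max()) if len(x) else None,end=' ')
top=np.nonzero(q.any(1))[0].min(); print('\ntop row',top)
row=[np.nonzero(q[y])[0] for y in (top+3,200)]
R=Rn.from_euler('xyz',s["tcp_rot"]).as_matrix(); t=np.array(s["tcp_pos"])
def f(p):
    P=np.array([[sx*.01+p[2],p[0],-p[1]] for sx in(-1,1)]); u=proj(c,t+P@R.T); return u
def err(p):
    u=f(p); w=u[np.argsort(u[:,0])]; return [w[0,0]-row[0].min(),w[1,0]-row[0].max()-1,u[:,1].mean()-top]
x=least_squares(err,[-.08,.045,0]).x; print("end y, top above tcp, lateral (mm)",(x*1e3).round(1))
```

```text
85 None 90 None 95 (np.int64(297), np.int64(345)) 100 (np.int64(298), np.int64(345)) 105 (np.int64(298), np.int64(345)) 110 (np.int64(298), np.int64(344)) 115 (np.int64(298), np.int64(344)) 120 (np.int64(298), np.int64(344)) 125 (np.int64(298), np.int64(344)) 130 (np.int64(298), np.int64(344)) 135 (np.int64(298), np.int64(344)) 140 (np.int64(298), np.int64(344)) 145 (np.int64(299), np.int64(344)) 150 (np.int64(299), np.int64(344)) 155 (np.int64(299), np.int64(344)) 160 (np.int64(299), np.int64(344)) 165 (np.int64(299), np.int64(344)) 170 (np.int64(299), np.int64(344)) 175 (np.int64(299), np.int64(343)) 180 (np.int64(299), np.int64(343)) 185 (np.int64(299), np.int64(343)) 190 (np.int64(300), np.int64(343)) 195 (np.int64(300), np.int64(343)) 200 (np.int64(300), np.int64(343)) 205 (np.int64(300), np.int64(343)) 210 (np.int64(300), np.int64(343)) 215 (np.int64(300), np.int64(343)) 
top row 94
end y, top above tcp, lateral (mm) [-81.5  43.1   0.4]
```

>>> step_arm:
  moves:
    - [0.9,[-40,-9,0],0]
    - [0.9,[-40,-9,0],0]
    - [0.9,[-40,-9,0],0]
    - [0.9,[-40,-9,0],0]
    - [0.9,[-40,-9,0],0]
    - [0.9,[-40,-9,0],0]
    - [0.9,[-40,-9,0],0]
    - [0.9,[-40,-9,0],0]
    - [0.9,[0,0,0],0.136]
    - [0.9,[0,0,0],0.136]

```text
t: 7.65
tcp_pos: [0.5732, -0.0556, 0.2262]
tcp_rot: [-3.138, -0.001, 1.36]
ft_force: [0.3, 0.5, -2.1]
finger_gap: 0.0198
```

```bash
python3 d.py .5651 -.1077 .228 1.369
```

```text
t 7.65 pos [ 0.5732 -0.0556  0.2262] rot [-3.138e+00 -1.000e-03  1.360e+00] gap 0.0198 F [ 0.3  0.5 -2.1] j [-0.31  0.16  1.58  0.    1.41 -1.67]
rem [-52.7   3.   -1.8] turn -0.009
```

>>> step_arm:
  moves:
    - [0.9,[-26,2,0],0]
    - [0.9,[-27,2,0],-0.009]
    - [0.9,[0,0,0],0]
    - [0.9,[0,0,0],0]
    - [0.9,[0,0,30],0]
    - [0.9,[0,0,30],0]
    - [0.9,[0,0,30],0]
    - [0.9,[0,0,20],0]
    - [0.9,[0,0,0],0]
    - [0.9,[0,0,0],0]

```text
t: 8.65
tcp_pos: [0.5677, -0.1063, 0.1185]
tcp_rot: [-3.141, -0.0, 1.378]
ft_force: [0.5, -0.6, -2.2]
finger_gap: 0.0204
```

```bash
python3 d.py .5651 -.1077 .096 1.369
```

```text
t 8.65 pos [ 0.5677 -0.1063  0.1185] rot [-3.141 -0.     1.378] gap 0.0204 F [ 0.5 -0.6 -2.2] j [-0.39  0.26  1.68  0.    1.21 -1.77]
rem [-1.9 -2.3 22.5] turn 0.009
```

>>> step_arm:
  moves:
    - [0.9,[-2,-1,8],0.009]
    - [0.9,[0,0,7],0]
    - [0.9,[0,0,2],0]
    - [0.9,[0,0,1],0]
    - [0.9,[0,0,1],0]
    - [0.9,[0,0,0],0]
    - [0.9,[0,0,0],0]
    - [0.9,[0,0,0],0]
    - [0.9,[0,0,0],0]
    - [0.9,[0,0,0],0]

```text
t: 9.65
tcp_pos: [0.5665, -0.1089, 0.0997]
tcp_rot: [3.141, 0.0, 1.368]
ft_force: [0.6, -0.1, -1.6]
finger_gap: 0.0199
```

```bash
python3 d.py .5651 -.1077 .096 1.369
python3 - <<'E'
from h import *
b=optics.get_image("side")[180:360,300:520]; save('s4.png',cv2.resize(b,None,fx=3.2,fy=3.2,interpolation=cv2.INTER_CUBIC))
E
```

```text
t 9.65 pos [ 0.5665 -0.1089  0.0997] rot [3.141 0.    1.368] gap 0.0199 F [ 0.6 -0.1 -1.6] j [-0.4   0.28  1.7   0.    1.17 -1.77]
rem [ 0.9 -1.6  3.7] turn -0.001
```

View pics/s4.png

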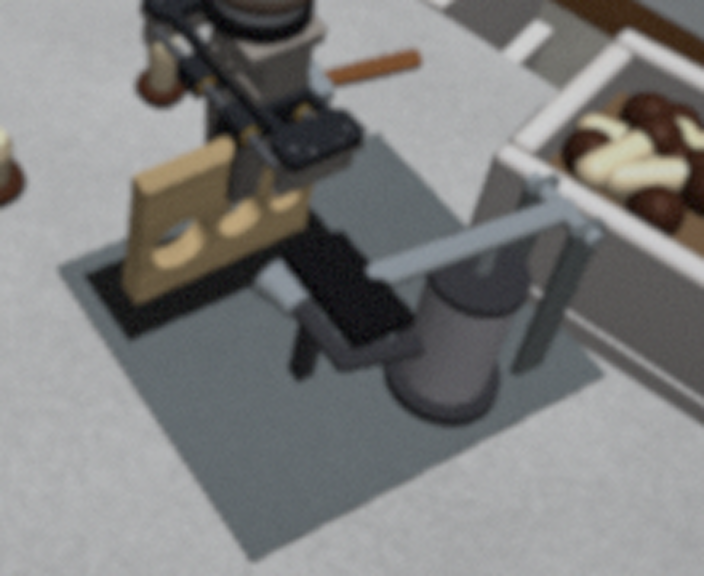

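The board hangs over the mat, parallel to it and not yet touching. I ease it down.

>>> step_arm:
  moves:
    - [0.9,[1,0,1],0]
    - [0.9,[0,0,1],0]
    - [0.9,[0,0,1],0]
    - [0.9,[0,0,0.5],0]
    - [0.9,[0,0,0],0]
    - [0.9,[0,0,0],0]
    - [0.9,[0,0,0],0]
    - [0.9,[0,0,0],0]
    - [0.9,[0,0,0],0]
    - [0.9,[0,0,0],0]

```text
t: 10.7
tcp_pos: [0.5667, -0.1079, 0.0961]
tcp_rot: [3.142, 0.0, 1.368]
ft_force: [-0.4, 0.5, -1.6]
finger_gap: 0.0197
```

```bash
python3 d.py .5651 -.1077 .096 1.369
```

```text
t 10.7 pos [ 0.5667 -0.1079  0.0961] rot [3.142 0.    1.368] gap 0.0197 F [-0.4  0.5 -1.6] j [-0.4   0.28  1.7  -0.    1.16 -1.77]
rem [-0.1 -1.6  0.1] turn -0.001
```

>>> step_arm:
  moves:
    - [0.9,[0,0,1],0]
    - [0.9,[0,0,0],0]
    - [0.9,[0,0,0.5],0]
    - [0.9,[0,0,0],0]
    - [0.9,[0,0,0.5],0]
    - [0.9,[0,0,0],0]
    - [0.9,[0,0,0],0]
    - [0.9,[0,0,0],0]
    - [0.9,[0,0,0],0]
    - [0.9,[0,0,0],0]

```text
t: 11.7
tcp_pos: [0.567, -0.108, 0.0954]
tcp_rot: [3.141, 0.0, 1.368]
ft_force: [-3.7, 0.7, 8.0]
finger_gap: 0.0201
```

>>> step_arm:
  moves:
    - [0.9,[0,0,0],0]
    - [0.9,[0,0,0],0]
    - [0.77,[0,0,0],0]
    - [0.75,[0,0,0],0]
    - [0.72,[0,0,0],0]
    - [0.68,[0,0,0],0]
    - [0.62,[0,0,0],0]
    - [0.58,[0,0,0],0]
    - [0.58,[0,0,0],0]
    - [0.58,[0,0,0],0]
  newtons: 4

```text
t: 12.7
tcp_pos: [0.5667, -0.108, 0.0941]
tcp_rot: [3.142, 0.0, 1.368]
ft_force: [-0.1, 0.3, -0.1]
finger_gap: 0.0385
```

>>> step_arm:
  moves:
    - [0.58,[0,0,-4],0]
    - [0.58,[0,0,-10],0]
    - [0.58,[0,0,-20],0]
    - [0.58,[0,0,-25],0]
    - [0.58,[0,0,-30],0]
    - [0.58,[0,0,-30],0]
    - [0.58,[0,0,-30],0]
    - [0.58,[0,0,-20],0]
    - [0.58,[0,0,0],0]
    - [0.58,[0,0,0],0]

```text
t: 13.7
tcp_pos: [0.5667, -0.1079, 0.2632]
tcp_rot: [3.141, 0.0, 1.368]
ft_force: [0.3, -0.5, -0.6]
finger_gap: 0.0385
```

```bash
python3 - <<'E'
from fit import *
p=np.load('p.npz')['d']; D=dpose(p)
print("pad target",tr(D,np.array([[-.035,-.17,.2]])),[ (np.round(d["xyz"],3),round(d["conf"],2)) for d in spotter.look_for("top","lever_pad")][:3] )
im=optics.get_image("top"); sd=optics.get_image("side"); w=optics.get_image("wrist"); c=cam("wrist")
def ov(im,c):
    im=im.copy()
    for z in(.009,.139):
        P=np.array([[-.08,-.01,z],[.08,-.01,z],[.08,.01,z],[-.08,.01,z]])
        cv2.polylines(im,[np.int32(np.round(proj(c,tr(D,P))*16))],True,(255,0,0),1,shift=4)
    P=np.array([[-.1,-.035,.009],[.1,-.035,.009],[.1,.035,.009],[-.1,.035,.009]]); cv2.polylines(im,[np.int32(proj(c,tr(D,P)))],True,(0,255,0),1)
    return im
a=cv2.resize(ov(sd,S)[180:330,300:440],(400,429)); b=cv2.resize(ov(w,c),(400,250)); 
o=np.zeros((429,800,3),np.uint8); o[:,:400]=a; o[:250,400:]=b; save('p5.png',o)
E
python3 d.py .5651 -.1077 .26 1.369
```

```text
pad target [[ 0.49674405 -0.2672775   0.2       ]] [(array([ 0.511, -0.278,  0.195]), 0.7)]
t 13.9 pos [ 0.5659 -0.1076  0.2613] rot [-3.139e+00 -1.000e-03  1.368e+00] gap 0.0386 F [-0.4  0.  -0.5] j [-0.4   0.14  1.53 -0.    1.48 -1.77]
rem [-0.2 -0.7  1.3] turn -0.001
```

View pics/p5.png

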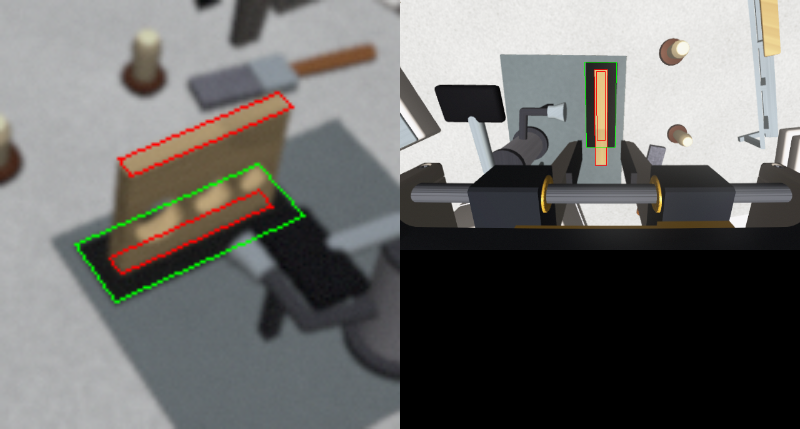

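The board stands centred and square on the mat, and both overlays agree. Next I go over the lever pad with the fingers shut.

>>> step_arm:
  moves:
    - [0.58,[-20,0,0],0]
    - [0.7,[-40,-8,0],0]
    - [0.8,[-40,-8,0],0]
    - [1,[-40,-8,0],0]
    - [1,[-30,-8,0],0]
    - [1,[0,0,0],0]
    - [1,[0,0,0],0]
    - [1,[0,0,20],0]
    - [1,[0,0,20],0]
    - [1,[0,0,0],0]
  newtons: 20

```text
t: 14.9
tcp_pos: [0.5001, -0.2653, 0.2196]
tcp_rot: [-3.136, -0.004, 1.37]
ft_force: [-0.3, 0.3, -1.3]
finger_gap: 0.0007
```

```bash
python3 d.py .5007 -.2681 .107 1.369
```

```text
t 14.9 pos [ 0.5001 -0.2653  0.2196] rot [-3.136 -0.004  1.37 ] gap 0.0007 F [-0.3  0.3 -1.3] j [-0.7   0.14  1.61  0.    1.4  -2.07]
rem [ -3.    1.8 112.6] turn 0.001
```

>>> step_arm:
  moves:
    - [1,[-3,2,10],0]
    - [1,[0,0,15],0]
    - [1,[0,0,20],0]
    - [1,[0,0,20],0]
    - [1,[0,0,20],0]
    - [1,[0,0,15],0]
    - [1,[0,0,5],0]
    - [1,[0,0,3],0]
    - [1,[0,0,0],0]
    - [1,[0,0,0],0]

```text
t: 15.9
tcp_pos: [0.5041, -0.272, 0.1168]
tcp_rot: [3.138, 0.001, 1.368]
ft_force: [-0.1, 1.0, 7.6]
finger_gap: 0.0003
```

>>> step_arm:
  moves:
    - [1,[0,0,3],0]
    - [1,[0,0,2],0]
    - [1,[0,0,1],0]
    - [1,[0,0,1],0]
    - [1,[0,0,1],0]
    - [1,[0,0,0],0]
    - [1,[0,0,0],0]
    - [1,[0,0,0],0]
    - [1,[0,0,0],0]
    - [1,[0,0,0],0]

```text
t: 16.9
tcp_pos: [0.5054, -0.2725, 0.1105]
tcp_rot: [3.134, 0.002, 1.368]
ft_force: [0.9, 2.9, 13.2]
finger_gap: 0.0004
```

>>> step_arm:
  moves:
    - [1,[0,0,1],0]
    - [1,[0,0,1],0]
    - [1,[0,0,0],0]
    - [1,[0,0,0],0]
    - [1,[0,0,0],0]
    - [1,[0,0,0],0]
    - [1,[0,0,0],0]
    - [1,[0,0,0],0]
    - [1,[0,0,0],0]
    - [1,[0,0,0],0]

```text
t: 17.9
tcp_pos: [0.5057, -0.2726, 0.11]
tcp_rot: [3.134, 0.002, 1.368]
ft_force: [-1.3, 4.4, 21.2]
finger_gap: 0.0003
```

Run:
```python
from h import *
s=telemetry.sense(); print(s["ft_force"],s["tcp_pos"])
b=optics.get_image("side")[180:360,300:520]; save('s6.png',cv2.resize(b,None,fx=3,fy=3,interpolation=cv2.INTER_CUBIC))
```

```text
[-1.32017221  4.41763235 21.16626581] [ 0.50570829 -0.2726118   0.10995222]
```

View pics/s6.png

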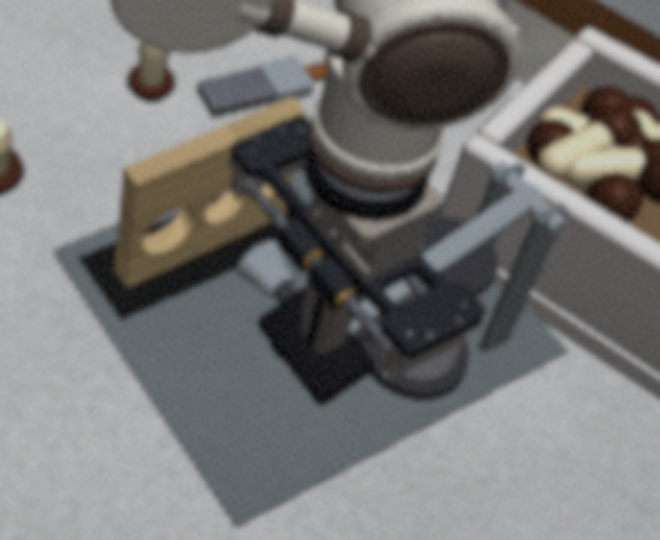

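The force rises sharply (13 to 21 N for 0.5 mm), so the lever is on its stop, and 110 mm fits the tilted pad. The board is still standing. Now release.

>>> step_arm:
  moves:
    - [1,[0,0,-12],0]
    - [1,[0,0,-20],0]
    - [1,[0,0,-20],0]
    - [1,[0,0,-20],0]
    - [1,[0,0,-20],0]
    - [1,[0,0,-20],0]
    - [1,[0,0,0],0]
    - [1,[0,0,0],0]
    - [1,[0,0,0],0]
    - [1,[0,0,0],0]

```text
t: 18.95
tcp_pos: [0.5018, -0.2708, 0.2154]
tcp_rot: [-3.139, -0.001, 1.368]
ft_force: [0.2, 0.3, 0.0]
finger_gap: 0.0005
```

>>> step_arm:
  moves:
    - [1,[0,0,12],0]
    - [1,[0,0,20],0]
    - [1,[0,0,20],0]
    - [1,[0,0,20],0]
    - [1,[0,0,20],0]
    - [1,[0,0,16],0]
    - [1,[0,0,4],0]
    - [1,[0,0,0],0]
    - [1,[0,0,0],0]
    - [1,[0,0,0],0]

```text
t: 19.95
tcp_pos: [0.5042, -0.2723, 0.1091]
tcp_rot: [3.137, 0.002, 1.368]
ft_force: [-6.1, 4.7, 24.0]
finger_gap: 0.0006
```

>>> step_arm:
  moves:
    - [1,[0,0,-12],0]
    - [1,[0,0,-20],0]
    - [1,[0,0,-20],0]
    - [1,[0,0,-20],0]
    - [1,[0,0,-20],0]
    - [1,[0,0,-22],0]
    - [1,[0,0,0],0]
    - [1,[0,0,0],0]
    - [1,[0,0,0],0]
    - [1,[0,0,0],0]

```text
t: 20.95
tcp_pos: [0.5017, -0.2708, 0.2171]
tcp_rot: [-3.139, -0.001, 1.368]
ft_force: [-0.3, -0.1, -0.2]
finger_gap: 0.0004
```

Run:
```python
from fit import *
D=dpose(np.load('p.npz')['d']); print(telemetry.sense()["ft_force"])
im=optics.get_image("side").copy(); P=np.array([[-.06,-.21,.2],[-.01,-.21,.2],[-.01,-.13,.2],[-.06,-.13,.2]]); 
cv2.polylines(im,[np.int32(proj(S,tr(D,P)))],True,(255,255,0),1); save('s7.png',cv2.resize(im[180:360,300:520],None,fx=3,fy=3,interpolation=cv2.INTER_CUBIC))
```

```text
[-0.30844004 -0.07549156 -0.18158791]
```

View pics/s7.png

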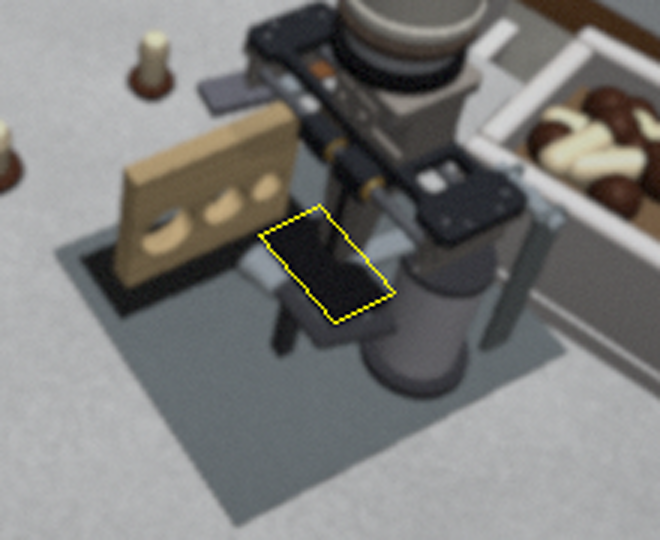

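The pad is fully back at rest, filling the predicted outline, and the board is standing. Third stroke, then I withdraw.

>>> step_arm:
  moves:
    - [1,[0,0,14],0]
    - [1,[0,0,20],0]
    - [1,[0,0,20],0]
    - [1,[0,0,20],0]
    - [1,[0,0,20],0]
    - [1,[0,0,16],0]
    - [1,[0,0,4],0]
    - [1,[0,0,0],0]
    - [1,[0,0,0],0]
    - [1,[0,0,0],0]

```text
t: 22.0
tcp_pos: [0.5042, -0.2724, 0.1091]
tcp_rot: [3.137, 0.002, 1.368]
ft_force: [-4.8, 5.2, 23.2]
finger_gap: 0.0001
```

>>> step_arm:
  moves:
    - [1,[0,0,-12],0]
    - [1,[0,0,-20],0]
    - [1,[0,0,-20],0]
    - [1,[0,0,-20],0]
    - [1,[0,0,-20],0]
    - [1,[0,0,-22],0]
    - [1,[0,0,-20],0]
    - [1,[0,0,-30],0]
    - [1,[0,0,-20],0]
    - [1,[0,0,0],0]

```text
t: 23.0
tcp_pos: [0.5035, -0.2723, 0.2913]
tcp_rot: [3.137, 0.002, 1.368]
ft_force: [-0.4, -0.5, 0.3]
finger_gap: 0.0006
```

Run:
```python
from fit import *
D=dpose(np.load('p.npz')['d']); print(telemetry.sense()["ft_force"],telemetry.sense()["tcp_pos"])
for l in ["plain_board","mushroom_a","bowl","brush"]:
    for n in ("top","side"):
        if n=="top": optics.get_image("top")
        else: im=optics.get_image("side")
        print(l,n,[(np.round(d["xyz"],3).tolist(),round(d["conf"],2)) for d in spotter.look_for(n,l)][:4])
im=im.copy()
for P in (np.array([[-.06,-.21,.2],[-.01,-.21,.2],[-.01,-.13,.2],[-.06,-.13,.2]]),np.array([[-.08,-.01,.139],[.08,-.01,.139],[.08,.01,.139],[-.08,.01,.139]])):
    cv2.polylines(im,[np.int32(proj(S,tr(D,P)))],True,(255,255,0),1)
save('s8.png',cv2.resize(im[100:360,180:520],None,fx=2.2,fy=2.2,interpolation=cv2.INTER_CUBIC))
```

```text
[-0.39675084 -0.51683452  0.28081826] [ 0.50352758 -0.2722546   0.29128883]
plain_board top [([0.45, 0.212, 0.098], 0.86)]
plain_board side [([0.43, 0.171, 0.125], 0.85)]
mushroom_a top [([0.432, 0.378, 0.022], 0.73), ([0.652, 0.057, 0.021], 0.6), ([0.576, -0.286, 0.188], 0.58), ([0.476, 0.061, 0.021], 0.56)]
mushroom_a side [([0.466, 0.053, 0.021], 0.74), ([0.654, 0.049, 0.026], 0.63), ([0.429, 0.372, 0.035], 0.5)]
bowl top [([0.602, 0.408, 0.026], 0.57)]
bowl side [([0.602, 0.419, 0.026], 0.93), ([0.469, 0.056, 0.023], 0.62)]
brush top [([0.753, -0.017, 0.013], 0.79)]
brush side [([0.734, -0.014, 0.016], 0.92)]
```

View pics/s8.png

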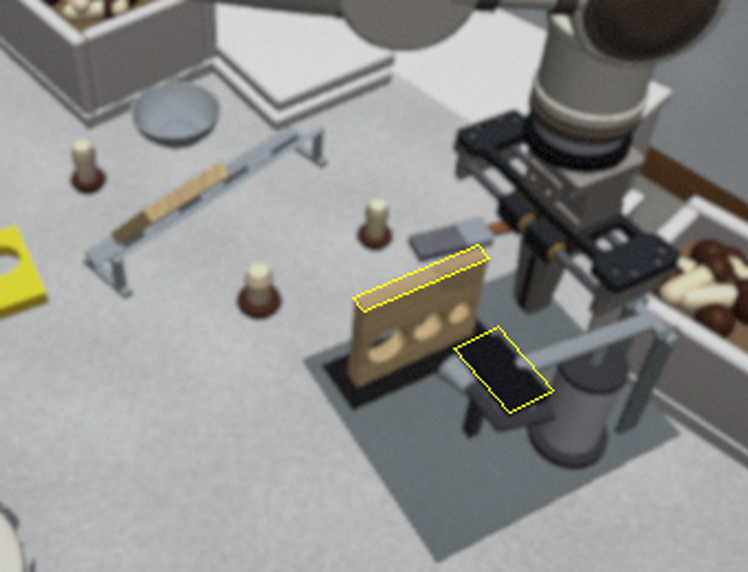

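The board stands at its target outline, the lever is up, the bystanders are in place, and the arm is clear.

```bash
python3 -c "from workcell import bot; print(bot.hand_in())"
```

```text
the job is handed in; nothing more can be done
None
```

The sizing board is standing by itself on a long edge in the middle of the duster's mat, facing the nozzle. I worked the lever three full strokes with it standing there. The job was handed in at about 24 s on the robot's clock.

I tilted the board upright about the rack's lip, gripped its solid top edge, carried it over and set it down.

- **Board:** in the last side picture its top edge matches the target outline. I measured the position from the outlines, so expect it to be good to about 2 mm.
- **Lever:** each stroke went down to a tip height of 109–110 mm, with 21–24 N against the stop (about 8 N is the spring). After strokes 1 and 2 I lifted the tool to about 216 mm, with no force on it. The pictures show the lever fully up after strokes 2 and 3; after stroke 1 I have only that zero force.
- **Bystanders:** the plain board, three mushrooms and bowl are within 5 mm of their first positions, as near as the network can tell. The brush reads the same from the top camera but 17 mm different from the side camera. I put that down to the gripper partly hiding its handle, as nothing came near it.
- **Other disagreement:** the network put the lever pad about 15 mm from where the duster's geometry puts it. I used the geometry, which matched the pictures.

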